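# Test a battery contact in the kitchen scale

## Robot

A 6-joint arm with a two-finger parallel gripper is mounted at the origin on a cart in front of the work surface, level with it; the furniture and walls round the work are solid. World frame = base frame: x ahead of the robot, y to its left, z up, the work surface at z = 0. Lengths are in m, angles in rad, forces in N, time in s.
With the tool pointing down it reaches from about 0.3 to 1 m from the base axis. Payload 5.1 kg.
Tool frame: the origin (TCP) lies at the very end of the fingers, on their centre line; the grasp point (between the pads) lies 19 mm behind it; z points along the fingers, y is the line along which they close (so a half turn about z gives the same grasp; the last joint's range is limited). The gripper opens to 95 mm and grips with 3 to 60 N. Pads are 20 mm wide; open, the fingers measure 119 mm over their backs; the gripper's body (75 mm by 180 mm) begins 59 mm behind the grasp point.
Start: joints at [-1.345, 0.124, 1.65, -0, 1.367, -0.083], TCP at [0.198, -0.619, 0.215] pointing down, gripper open.
Joint ranges: [-2.61, 2.61], [-1.02, 2.33], [0.03, 2.71], [-1.35, 4.49], [0.32, 2.68], [-2.91, 2.91]. Speed limits (rad/s): [2.57, 2.57, 3.14, 3.14, 3.14, 3.14].

## Interface

Orientations are given as a unit quaternion [w, x, y, z].
In Python, from rig import env gives the robot as it stands.
- The arm moves only by the tool send_rows, never from a script. Its argument "plan" is a list of rows, each an object of numbers: "dx", "dy", "dz": the shift along the tool's x, y, z in mm; "wx", "wy", "wz": the turn, a rotation vector about the tool's x, y, z in degrees; "gripper": the finger opening in mm, from 0 to 95.1. In form: [{"dx": .., "dy": .., "dz": .., "wx": .., "wy": .., "wz": .., "gripper": ..}, ...]. A call has 1 to 20 rows; each row is the pose to reach, as a shift and turn from the pose commanded when the call began, along the tool's axes at that moment; what a row does not reach only later rows make up. A row lasts 1/10 s, in which the tool goes at most 50 mm and 8.59 degrees, less where a joint would pass 70% of its speed; a pose out of reach is approached as far as the arm can. A call with a gripper value outside its range is refused whole. The fingers move at their own pace and stop on an object; "squeeze" is the grip in N (left out, the last holds). Time passes only in rows, so rows that repeat a pose let the fingers close. It gives the time, the measured TCP pose, the force, the opening and the grip force at its end, in the units of the state.
- env.observe(): the state, without advancing time (a new reading comes with each control period).
- env.grab_frame(name): name is "scene" or "top" or "wrist"; returns a dict with "pixels" (400x640x3 uint8, blue, green, red), "intrinsics" (3x3 intrinsics, pixels), "k1" (the pictures are not rectified: a ray, as slopes to the right and down, at radius r is drawn at 1 + k1 r^2 times it, then the intrinsics apply), "xyz" and "attitude" of the camera in the world. Camera axes: x right, y up, looking along -z (the intrinsics and any distortion apply to the point x, -y, -z); pixel columns grow to the right and rows downward; lengths in m; the calibration is good to about 2 mm. A picture is of the moment at which its call begins. There is no depth.
- env.hand_in(): hands the job in; it is judged then, once.
The state is a dict: "time": time; "joint_positions": joint angles; "joint_vel": joint speeds; "joint_torque": joint torques, N m; "tcp_pos": TCP position; "tcp_rot": TCP orientation; "wrist_force": force on the tool from outside, world axes, zero at the start; "ft_torque": the same for the moment, N m; "width": finger opening in m; "finger_force": force on a finger pad.
Only numpy, scipy, OpenCV 4.12 (cv2) and the standard library are available. Lean on these libraries where they do the work, as an engineer would, in place of code of your own. Each camera call takes 0.05 s, during which the arm holds its last target. There are 200 camera calls.

## Task

The kitchen scale lies face down. Take the screwdriver-shaped battery tester out of its wooden block and with its blade, not with your fingers, lever the scale's battery cover up past upright so that it stays open; then set the tester's tip on the middle of the brass button in the red ring, tester upright, and press it down lightly (about 2 newtons). Finish while holding the tester there like that; never touch the button in the blue ring, do not press hard, touch the scale with nothing but the tester, and leave the other things where they are.

Things in the scene. Friction and masses are not known exactly. Their poses are not given: they have to be found in the camera images.
- tester: battery tester like a screwdriver, upright, tip down, in a wooden block; 60 g. Origin at the blade's tip, z along the tool to the handle. Yellow square handle 22 x 22 mm (faces along tool x and y) from 78 to 148 mm above the tip, then a 4 mm steel cap; below it a round 7 mm steel shaft; the last 18 mm is a flat blade 8 mm wide (along x), 2.6 mm thick (along y)
- tester_tip (a point): the tip of the tester's blade; at the start 7 mm above the worktop (lift it straight up by at least 85 mm to clear the block)
- block: wooden block 60 x 60 x 85 mm, fixed, with a 14 mm hole right through it in which the tester stands; the handle's underside rests on its top. Origin at the centre of its underside
- scale: white kitchen scale lying face down, fixed, 150 x 180 x 34 mm, rubber feet 3 mm higher at its corners. Origin under its centre; x (roughly to the robot's right) points from the notched edge to the cover's hinge. Battery bay: floor 14 mm above the worktop, x -45 to 24, y -36 to 36 mm. A notch, y -18 to 18 mm, same floor, runs from the bay out through the edge at x = -75 mm
- cover (a joint): grey battery cover, flush over the bay, 4 mm thick: 0 shut, grows as it opens upward, at most 2.2 rad; 1.57 is upright, more leans back. A stiff hinge (0.03 N m friction) keeps it where it is left
- cover_hinge (a point): middle of the cover's hinge axis (along the scale's y), at scale x = 20 mm, 32 mm above the worktop
- cover_lip (a point): middle of the cover's free edge, mid-thickness, 78 mm from the hinge axis. The last 12 mm is a tab 30 mm wide that hangs over the notch: end at scale x = -58 mm, underside 30 mm above the worktop, 16 mm of air below. The blade can slide in under it from the notch's open end, tester leaning about 35 degrees with the handle away from the hinge, and rise in an arc about the hinge
- red_contact: red ring 26 mm across, 3 mm high, on the bay's floor, with a sprung brass button in the middle. Origin at the centre of its underside. Red and blue contact lie side by side 38 mm apart (scale x = -22 mm, y = 19 and -19 mm), in either order; both are hidden while the cover is shut
- red_top (a point): centre of the top face of the brass button in the red ring: 20 mm across, 24.5 mm above the worktop when not pressed
- red_button (a joint): how far the red contact's button is pressed down, 0 to 0.007 m; spring of 600 N/m (4.2 N at the stop)
- blue_contact: the same with a blue ring; not to be touched
- egg_timer: bystander: red and white wind-up kitchen timer, 66 mm wide, 52 mm high; origin under its centre
- lemon_1: bystander: yellow lemon, 71 mm long; origin under its centre
- tomato_1: bystander: red tomato, 74 mm; origin under its centre
- tin_2: bystander: flat oval fish tin, 63 x 105 x 25 mm; origin under its centre
- tin_1: bystander: upright food tin, 75 mm wide, 110 mm high; origin under its centre
- spice_jar_2: bystander: small spice jar with a yellow lid, 45 mm wide, 100 mm high; origin under its centre
Mind the look-alikes: they are no part of the job. What is shaped like the block but black or green is not meant.

How it is judged:
On the way, in this order (a step that is already met when the one before it is completed fails the run):
1. the tester is held, clear of its block, and the cover is still shut (height (world z) of tester_tip above 0.02 m and contact force between the fingers and tester above 3 N and contact force between tester and block below 0.1 N and distance of tester_tip from where it was at the start of the episode above 0.09 m and value of joint cover below 0.1 rad), for 0.1 s.
2. the cover is levered open to about upright (1.45 rad) or past it, tester in the fingers (value of joint cover above 1.45 rad and contact force between the fingers and tester above 3 N), for 0.2 s.
3. the tip presses the red contact lightly, tester upright (angle between tester's own z axis and vertical below 0.2 rad and horizontal distance between tester_tip and red_top below 0.008 m and contact force between tester and red_contact between 0.7 and 7 N and value of joint red_button above 0.001 m and contact force between the fingers and tester above 3 N and contact force between tester and scale below 0.4 N and contact force between tester and block below 0.1 N and value of joint cover above 1.3 rad), for 0.2 s.
At the end, for the whole second after the job is handed in: The fingers hold the tester still and upright (within 0.2 rad), its tip within 8 mm of the middle of the red contact's button, pushing it with 0.7 to 7 N and at least 1 mm down, not bearing on the scale or the block; the cover stands open by more than 1.3 rad (all of step 3 and linear speed of tester below 0.02 m/s); the arm keeps its last pose, push and grip.
It fails at once if the red contact is pressed hard (over 14 N) (contact force between anything else and red_contact above 14 N).
It fails at once if the blue contact is touched (contact force between anything else and blue_contact above 0.5 N).
It fails at once if the fingers or the arm touch the scale or its cover (contact force between any of the fingers, the arm and scale above 0.5 N).
It fails at once if a bystander is moved by more than 30 mm (distance of any of egg_timer, lemon_1, tomato_1, tin_2, tin_1, spice_jar_2 from where it was at the start of the episode above 0.03 m).
It also fails if it takes over 48 s, if anything falls off the work surface, if the arm or the gripper's body presses on something with over 40 N, if the wrist force passes 120 N, or if a joint passes its speed limit or range.

## Working session

There is one attempt and no reset: what is moved stays moved. The work goes in short steps, Python scripts to look and compute and a tool call to move; the robot and the scene stay as the last step left them, time stands still between calls to the robot, and variables do not carry over. Pictures are saved under pics/ and viewed, at most 10 in all, crops included, and the job is handed in when it is done.

Besides the shell and the picture viewer there is one more tool, called after ">>>" as name(argument=value, ...), one argument or row to a line, values as JSON. send_rows: Moves the arm, as the interface text tells. Its arguments: {"type":"object","properties":{"plan":{"type":"array"},"squeeze":{"type":"number"}},"required":["plan"]}

```bash
mkdir -p pics; ls; cat > h.py <<'E'
import numpy as np, cv2
from scipy.spatial.transform import Rotation as R
from rig import env
def rot(q): q=np.array(q,float); return R.from_quat(q[[1,2,3,0]]).as_matrix()
def att(a):
    a=np.array(a,float); return a if a.shape==(3,3) else rot(a)
def ray(f,uv):
    K=np.array(f["intrinsics"]); d=np.linalg.solve(K,[uv[0],uv[1],1.])[:2]; s=d.copy()
    for _ in range(30): s=d/(1+f["k1"]*(s@s))
    v=att(f["attitude"])@np.array([s[0],-s[1],-1]); return np.array(f["xyz"]),v/np.linalg.norm(v)
def onz(f,uv,z):
    o,v=ray(f,uv); return o+v*(z-o[2])/v[2]
def proj(f,p):
    q=att(f["attitude"]).T@(np.array(p)-np.array(f["xyz"])); s=np.array([q[0],-q[1]])/-q[2]
    s=s*(1+f["k1"]*(s@s)); return (np.array(f["intrinsics"])@[s[0],s[1],1])[:2]
def tri(fs,uvs):
    A=0;b=0;L=[]
    for f,u in zip(fs,uvs):
        o,v=ray(f,u);P=np.eye(3)-np.outer(v,v);A=A+P;b=b+P@o;L.append((o,P))
    x=np.linalg.solve(A,b); return x,[np.linalg.norm(P@(x-o)) for o,P in L]
def grab(n,save=None):
    f=env.grab_frame(n)
    if save: cv2.imwrite("pics/"+save+".png",f["pixels"])
    import pickle; pickle.dump(f,open("pics/"+(save or n)+".pkl","wb")); return f
def load(n):
    import pickle; return pickle.load(open("pics/"+n+".pkl","rb"))
E
python3 - <<'E'
from h import *
for n in("scene","top","wrist"):
    f=grab(n,n+"0"); print(n,f["intrinsics"],f["k1"],f["xyz"],f["attitude"])
print(env.observe())
E
```

```text
pics
scene [[453.31816402   0.         312.06782384]
 [  0.         453.31816402 195.55331917]
 [  0.           0.           1.        ]] -0.1310449781617382 [-0.20400993  0.67326262  1.03376638] [-0.38824097 -0.16037747  0.35656649  0.83451085]
top [[435.7054109    0.         316.79861495]
 [  0.         435.7054109  194.78987707]
 [  0.           0.           1.        ]] 0.03765385290255988 [0.4173263  0.02811946 1.43298352] [-0.70288021 -0.03767955  0.02889381  0.70972164]
wrist [[359.34014003   0.         319.85603174]
 [  0.         359.34014003 196.87742564]
 [  0.           0.           1.        ]] -9.214558673428647e-05 [ 0.27865036 -0.59243319  0.38382722] [ 0.79851658 -0.12207195  0.09003159 -0.58254959]
{'time': 0.15, 'joint_positions': array([-1.34460247e+00,  1.24380508e-01,  1.65131593e+00,  2.56564024e-05,
        1.36747833e+00, -8.25741109e-02]), 'joint_vel': array([-0.00018467, -0.00313618, -0.00143556,  0.00162436,  0.00069334,
        0.00030958]), 'joint_torque': array([ 3.31538677e-04, -4.18193936e+01, -3.60470688e+01,  7.75330584e-02,
        4.68745292e-02, -9.54844677e-05]), 'tcp_pos': array([ 0.19741404, -0.61879877,  0.21367933]), 'tcp_rot': array([-7.89920950e-04,  9.88106535e-01,  1.53768822e-01, -4.42274556e-05]), 'wrist_force': array([-1.25761033, -0.07373132,  0.28533115]), 'ft_torque': array([-0.08209586,  0.03978099,  0.02744571]), 'finger_force': 0.0, 'width': 0.09505584770739618}
```

```bash
sleep 1; ls pics
```

```text
scene0.pkl
scene0.png
top0.pkl
top0.png
wrist0.pkl
wrist0.png
```

View pics/top0.png

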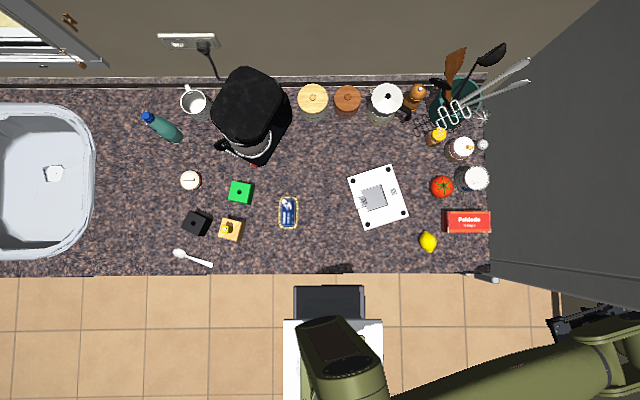

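View pics/scene0.png

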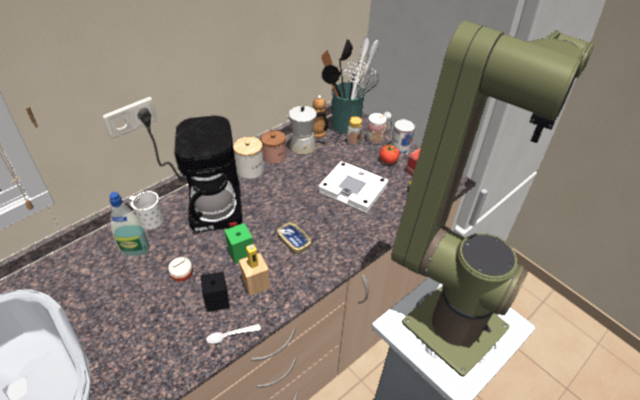

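The top picture shows the wooden block with the yellow handle near (230,229) and the scale near (378,196), cover left of centre and hinge to the right. The scene picture has the handle at (252,255). Next I'll make rough world positions, so I can bring the wrist camera over both.

```bash
python3 - <<'E'
from h import *
t=load("top0");s=load("scene0");w=load("wrist0")
def yel(f,box):
    x0,y0,x1,y1=box;h=cv2.cvtColor(f["pixels"],cv2.COLOR_BGR2HSV)[y0:y1,x0:x1]
    m=cv2.inRange(h,(22,180,150),(35,255,255));n,l,st,c=cv2.connectedComponentsWithStats(m);
    return [(st[i],c[i]+[x0,y0]) for i in range(1,n) if st[i,4]>15]
print(yel(t,(210,210,250,250)),yel(s,(230,230,280,300)))
for u in [(226,226),(230,230)]: print(onz(t,u,.152),onz(t,u,.085))
# scale top contour
g=t["pixels"][155:240,335:420].min(2); m=(g>190).astype(np.uint8)
c=max(cv2.findContours(cv2.morphologyEx(m,cv2.MORPH_CLOSE,np.ones((9,9))),0,2)[0],key=cv2.contourArea)
r=cv2.minAreaRect(c); print(r); b=cv2.boxPoints(r)+[335,155]
P=[onz(t,p,.034) for p in b]; print(np.round(P,3), np.mean(P,0))
# wrist cam in tool frame
o=env.observe();Rt=rot(o["tcp_rot"]);print(Rt, Rt.T@(w["xyz"]-o["tcp_pos"]),Rt.T@att(w["attitude"]))
a=cv2.resize(t["pixels"][200:260,170:270],None,fx=6,fy=6,interpolation=2);b=cv2.resize(s["pixels"][225:315,190:290],None,fx=4,fy=4,interpolation=2)
b=cv2.copyMakeBorder(b,0,0,0,200,0);cv2.imwrite("pics/c1.png",np.vstack([cv2.resize(a[:, :],(600,360))[:240+0], b[:360]]))
E
```

```text
[(array([11, 15,  8,  8, 32], dtype=int32), array([224.40625, 228.5    ]))] []
[0.44912186 0.31093589 0.152     ] [0.45078488 0.3257282  0.085     ]
[0.4372953  0.29907038 0.152     ] [0.43833975 0.31324207 0.085     ]
((42.25, 41.75), (55.97230911254883, 47.43416213989258), 71.56505584716797)
[[ 0.604 -0.05   0.034]
 [ 0.651 -0.196  0.034]
 [ 0.479 -0.248  0.034]
 [ 0.433 -0.104  0.034]] [ 0.5417841  -0.14924994  0.034     ]
[[ 9.52710295e-01  3.03879885e-01 -3.30333303e-04]
 [ 3.03880025e-01 -9.52709051e-01  1.54745050e-03]
 [ 1.55527552e-04 -1.57465371e-03 -9.99998748e-01]] [ 0.08543311 -0.00070056 -0.17013371] [[ 1.23953323e-03  9.53938705e-01  2.99999018e-01]
 [ 9.99999232e-01 -1.17735259e-03 -3.88034835e-04]
 [-1.69568261e-05  2.99999268e-01 -9.53939431e-01]]
```

View pics/c1.png

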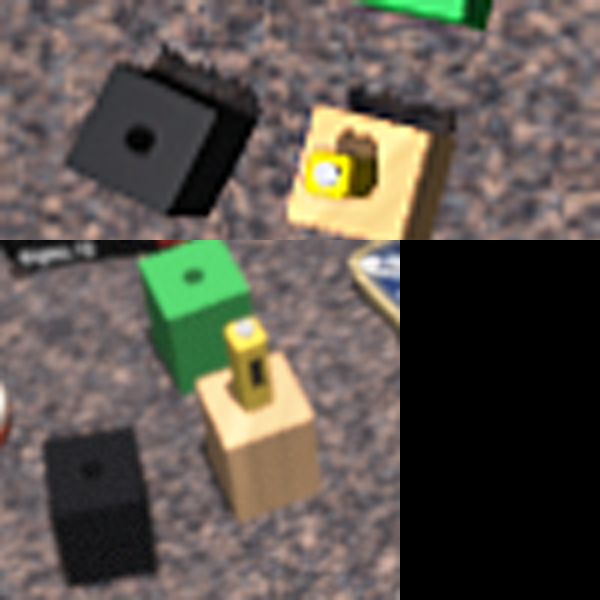

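The crop confirms that the tester sits in the wooden block with its cap at about (224,229) in the top image. I'll fly to a view above the scale.

>>> send_rows(
  plan=[
    {"dx": 40, "dy": -30, "dz": -60},
    {"dx": 446, "dy": -402, "dz": -115},
    {"dx": 446, "dy": -402, "dz": -115},
    {"dx": 446, "dy": -402, "dz": -115},
    {"dx": 446, "dy": -402, "dz": -115},
    {"dx": 446, "dy": -402, "dz": -115},
    {"dx": 446, "dy": -402, "dz": -115},
    {"dx": 446, "dy": -402, "dz": -115},
    {"dx": 446, "dy": -402, "dz": -115},
    {"dx": 446, "dy": -402, "dz": -115},
    {"dx": 446, "dy": -402, "dz": -115},
    {"dx": 446, "dy": -402, "dz": -115},
    {"dx": 446, "dy": -402, "dz": -115},
    {"dx": 446, "dy": -402, "dz": -115},
    {"dx": 446, "dy": -402, "dz": -115},
    {"dx": 446, "dy": -402, "dz": -115},
    {"dx": 446, "dy": -402, "dz": -115},
  ],
)

```text
$.plan[0]: bad value
```

```bash
python3 - <<'E'
from h import *
f=grab("wrist","w1");o=env.observe();print(o["tcp_pos"],o["joint_positions"],o["time"])
E
```

```text
[ 0.19744108 -0.61887965  0.21388108] [-1.34458477e+00  1.24246402e-01  1.65112156e+00  1.43257274e-05
  1.36749376e+00 -8.26082206e-02] 0.2
```

View pics/w1.png

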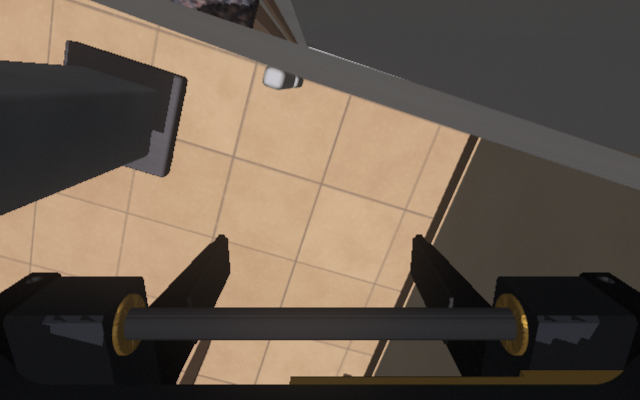

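This shows only floor and the fridge corner, so the picture wasn't useful. The fields were probably rejected for being incomplete, so I'll give all of them. I'll also move left first, to clear the side panel.

>>> send_rows(
  plan=[
    {"dx": 80, "dy": -240, "dz": -110, "wx": 0, "wy": 0, "wz": 0, "gripper": 95},
    {"dx": 80, "dy": -240, "dz": -110, "wx": 0, "wy": 0, "wz": 0, "gripper": 95},
    {"dx": 80, "dy": -240, "dz": -110, "wx": 0, "wy": 0, "wz": 0, "gripper": 95},
    {"dx": 80, "dy": -240, "dz": -110, "wx": 0, "wy": 0, "wz": 0, "gripper": 95},
    {"dx": 80, "dy": -240, "dz": -110, "wx": 0, "wy": 0, "wz": 0, "gripper": 95},
    {"dx": 446, "dy": -402, "dz": -115, "wx": 0, "wy": 0, "wz": 0, "gripper": 95},
    {"dx": 446, "dy": -402, "dz": -115, "wx": 0, "wy": 0, "wz": 0, "gripper": 95},
    {"dx": 446, "dy": -402, "dz": -115, "wx": 0, "wy": 0, "wz": 0, "gripper": 95},
    {"dx": 446, "dy": -402, "dz": -115, "wx": 0, "wy": 0, "wz": 0, "gripper": 95},
    {"dx": 446, "dy": -402, "dz": -115, "wx": 0, "wy": 0, "wz": 0, "gripper": 95},
    {"dx": 446, "dy": -402, "dz": -115, "wx": 0, "wy": 0, "wz": 0, "gripper": 95},
    {"dx": 446, "dy": -402, "dz": -115, "wx": 0, "wy": 0, "wz": 0, "gripper": 95},
    {"dx": 446, "dy": -402, "dz": -115, "wx": 0, "wy": 0, "wz": 0, "gripper": 95},
    {"dx": 446, "dy": -402, "dz": -115, "wx": 0, "wy": 0, "wz": 0, "gripper": 95},
    {"dx": 446, "dy": -402, "dz": -115, "wx": 0, "wy": 0, "wz": 0, "gripper": 95},
    {"dx": 446, "dy": -402, "dz": -115, "wx": 0, "wy": 0, "wz": 0, "gripper": 95},
  ],
)

```text
time: 1.8
tcp_pos: [0.4997, -0.1012, 0.3293]
tcp_rot: [0.0, 0.988, 0.154, -0.001]
wrist_force: [-0.1, -0.1, 0.5]
width: 0.0951
finger_force: 0.0
```

```bash
python3 - <<'E'
from h import *
f=grab("wrist","w2");o=env.observe();print(o["tcp_pos"],o["tcp_rot"],o["joint_positions"],o["time"],o["wrist_force"])
E
```

```text
[ 0.49947872 -0.10162042  0.32948537] [ 1.40544424e-04  9.88191637e-01  1.53222488e-01 -3.70633391e-04] [-3.05731109e-01 -2.36759814e-01  1.80580801e+00 -5.80718220e-04
  1.57308414e+00  9.57407124e-01] 1.85 [-0.06543202  0.29483109  0.10465796]
```

View pics/w2.png

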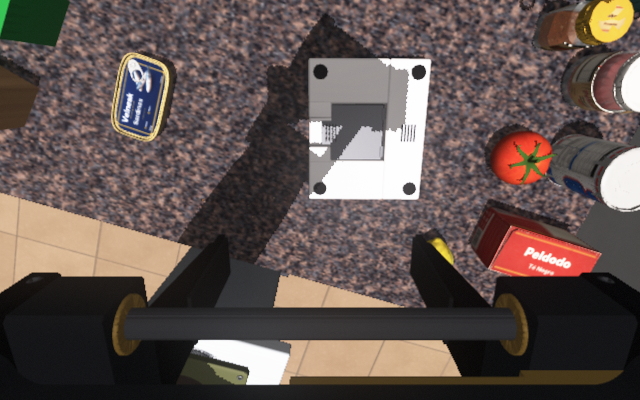

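The wrist view shows the scale with corners near (308,58), (431,59), (420,198) and (309,199), feet at (321,72), (419,72), (409,188) and (320,188), and the cover at (331..384,103..160) with its tab and notch on the left. I'll fit the pose from the feet, then look at the block.

```bash
cat > feet.py <<'E'
from h import *
def feet(f,gs,rad):
    g=f["pixels"].max(2); out=[]
    for u in gs:
        x0,y0=int(u[0]-rad),int(u[1]-rad); p=g[y0:y0+2*rad+1,x0:x0+2*rad+1].astype(float)
        w=(p<60).astype(np.uint8); n,l,st,c=cv2.connectedComponentsWithStats(w)
        i=1+np.argmax(st[1:,4]); out.append(c[i]+[x0,y0])
    return np.array(out)
E
python3 - <<'E'
from feet import *
w=load("w2");t=load("top0")
a=feet(w,[(321,72),(419,72),(409,188),(320,188)],11);print(a)
P=np.array([onz(w,u,.037) for u in a]);c=P.mean(0)
xd=(P[1]+P[2]-P[0]-P[3])[:2];yd=(P[0]+P[1]-P[2]-P[3])[:2]
print(np.round(P,4),c,np.degrees(np.arctan2(xd[1],xd[0])),np.degrees(np.arctan2(yd[1],yd[0]))-90,np.hypot(*xd)/2,np.hypot(*yd)/2)
try:
    b=feet(t,[proj(t,p) for p in P],4);
    for i in range(4): print(tri([w,t],[a[i],b[i]]))
    Q=np.array([onz(t,u,.037) for u in b]);print(Q.mean(0))
except Exception as e: print(e)
# corners cover
for u in [(331,103),(384,103),(384,160),(331,160)]:print(onz(w,u,.034))
E
```

```text
Traceback (most recent call last):
  File "feet.py", line 7, in feet
    i=1+np.argmax(st[1:,4]); out.append(c[i]+[x0,y0])
        ~~~~~~~~~^^^^^^^^^^
ValueError: attempt to get argmax of an empty sequence
```

>>> send_rows(
  plan=[
    {"dx": 50, "dy": -415, "dz": 0, "wx": 0, "wy": 0, "wz": 0, "gripper": 95},
    {"dx": 50, "dy": -415, "dz": 0, "wx": 0, "wy": 0, "wz": 0, "gripper": 95},
    {"dx": 50, "dy": -415, "dz": 0, "wx": 0, "wy": 0, "wz": 0, "gripper": 95},
    {"dx": 50, "dy": -415, "dz": 0, "wx": 0, "wy": 0, "wz": 0, "gripper": 95},
    {"dx": 50, "dy": -415, "dz": 0, "wx": 0, "wy": 0, "wz": 0, "gripper": 95},
    {"dx": 50, "dy": -415, "dz": 0, "wx": 0, "wy": 0, "wz": 0, "gripper": 95},
    {"dx": 50, "dy": -415, "dz": 0, "wx": 0, "wy": 0, "wz": 0, "gripper": 95},
    {"dx": 50, "dy": -415, "dz": 0, "wx": 0, "wy": 0, "wz": 0, "gripper": 95},
    {"dx": 50, "dy": -415, "dz": 0, "wx": 0, "wy": 0, "wz": 0, "gripper": 95},
    {"dx": 50, "dy": -415, "dz": 0, "wx": 0, "wy": 0, "wz": 0, "gripper": 95},
    {"dx": 50, "dy": -415, "dz": 0, "wx": 0, "wy": 0, "wz": 0, "gripper": 95},
  ],
)

```text
time: 2.95
tcp_pos: [0.4221, 0.3084, 0.3297]
tcp_rot: [0.0, 0.988, 0.153, 0.0]
wrist_force: [1.4, -0.0, -0.1]
width: 0.095
finger_force: 0.0
```

```bash
python3 - <<'E'
from h import *
f=grab("wrist","w3");o=env.observe();print(o["tcp_pos"],o["tcp_rot"],o["joint_positions"],o["time"])
E
```

```text
[0.42224313 0.30815301 0.32978623] [2.35103801e-04 9.88279686e-01 1.52653799e-01 1.56645201e-04] [ 5.28038563e-01 -2.07117531e-01  1.78048953e+00 -5.52257844e-04
  1.56810124e+00  1.79233035e+00] 3.0
```

View pics/w3.png

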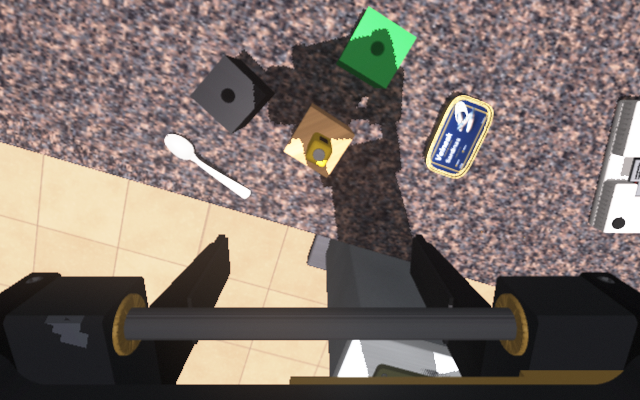

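The wrist view shows the handle's cap near (319,155) on the wooden block, (285..354,104..178). Next: cap position from two views, handle yaw, and the feet with an Otsu threshold.

```bash
sed -i 's/w=(p<60).astype(np.uint8)/w=cv2.threshold(p.astype(np.uint8),0,1,cv2.THRESH_BINARY_INV+cv2.THRESH_OTSU)[1]/' feet.py
python3 - <<'E'
from feet import *
w=load("w2");t=load("top0")
a=feet(w,[(321,72),(419,72),(409,188),(320,188)],8);print(a)
P=np.array([onz(w,u,.037) for u in a]);c=P.mean(0)
xd=(P[1]+P[2]-P[0]-P[3])[:2];yd=(P[0]+P[1]-P[2]-P[3])[:2]
print(np.round(P,4),c,np.degrees(np.arctan2(xd[1],xd[0])),np.degrees(np.arctan2(yd[1],yd[0]))-90,np.hypot(*xd)/2,np.hypot(*yd)/2)
b=feet(t,[proj(t,p) for p in P],4);
for i in range(4): print(tri([w,t],[a[i],b[i]]))
Q=np.array([onz(t,u,.037) for u in b]);print(Q.mean(0))
for u in [(331,103),(384,103),(384,160),(331,160)]:print(onz(w,u,.034))
f=load("w3");h=cv2.cvtColor(f["pixels"],cv2.COLOR_BGR2HSV)
cap=(319,155);capt=(224.3,229)
print("cap",tri([f,t],[cap,capt]),onz(f,cap,.159),onz(t,capt,.159))
# rectified views: z=.155 (handle top), z=.085 (block top), 0.5 mm/px, rows=-x, cols=-y
def rect(f,z,cx,cy,half=.05,s=.00025):
    n=int(2*half/s);M=np.zeros((n,n,2),np.float32)
    src=[(cx-half,cy-half),(cx-half,cy+half),(cx+half,cy+half),(cx+half,cy-half)]
    uv=np.float32([proj(f,(x,y,z)) for x,y in src]);dst=np.float32([(n,n),(0,n),(0,0),(n,0)])
    return cv2.warpPerspective(f["pixels"],cv2.getPerspectiveTransform(uv,dst),(n,n),flags=2)
c=onz(f,cap,.155)
cv2.imwrite("pics/r3.png",np.hstack([rect(f,.155,c[0],c[1]),rect(f,.085,c[0],c[1])]))
print(c)
E
```

```text
[[319.96969697  71.36969697]
 [418.33742331  71.7791411 ]
 [408.808      188.36      ]
 [318.14450867 186.61849711]]
[[ 0.5945 -0.0706  0.037 ]
 [ 0.6305 -0.1847  0.037 ]
 [ 0.4898 -0.2291  0.037 ]
 [ 0.4551 -0.1127  0.037 ]] [ 0.54247362 -0.14925881  0.037     ] -72.92577321386989 -72.82498626908688 0.12056814349673062 0.14661264124624304
(array([ 0.59445244, -0.07061784,  0.03669992]), [np.float64(6.119416891217622e-05), np.float64(6.119416891227319e-05)])
(array([ 0.63083963, -0.18526311,  0.03451278]), [np.float64(3.855118188677333e-05), np.float64(3.8551181886506545e-05)])
(array([ 0.48972372, -0.22908091,  0.03682993]), [np.float64(0.00010671134545562366), np.float64(0.00010671134545554776)])
(array([ 0.4540039 , -0.11406849,  0.03347875]), [np.float64(0.0010862971757077684), np.float64(0.001086297175707793)])
[ 0.54209314 -0.14982508  0.037     ]
[ 0.56308666 -0.09517414  0.034     ]
[ 0.58338227 -0.15852476  0.034     ]
[ 0.51536914 -0.18441679  0.034     ]
[ 0.4940927  -0.11799122  0.034     ]
cap (array([0.44029184, 0.31536626, 0.15422066]), [np.float64(7.763622006116628e-05), np.float64(7.763622006117191e-05)]) [0.4410985  0.31568127 0.159     ] [0.44026844 0.31424612 0.159     ]
[0.44036944 0.31545464 0.155     ]
```

View pics/r3.png

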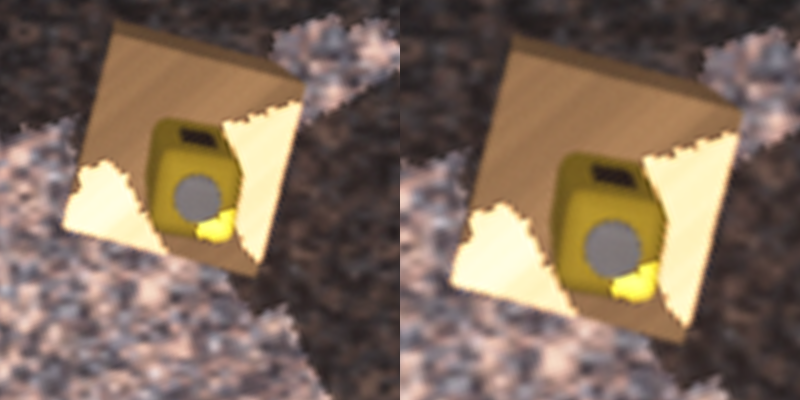

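The rectified crop puts the handle's top centre at world (0.4405, 0.3155), with block and handle yaw about -12°. The scale's centre is (0.542, -0.149) at yaw -72.9°. Next is the grasp.

>>> send_rows(
  plan=[
    {"dx": 20, "dy": -1, "dz": 40, "wx": 0, "wy": 0, "wz": 8, "gripper": 95},
    {"dx": 20, "dy": -1, "dz": 80, "wx": 0, "wy": 0, "wz": 16, "gripper": 95},
    {"dx": 20, "dy": -1, "dz": 110, "wx": 0, "wy": 0, "wz": 24, "gripper": 95},
    {"dx": 20, "dy": -1, "dz": 130, "wx": 0, "wy": 0, "wz": 30, "gripper": 95},
    {"dx": 20, "dy": -1, "dz": 150, "wx": 0, "wy": 0, "wz": 30, "gripper": 95},
    {"dx": 20, "dy": -1, "dz": 180, "wx": 0, "wy": 0, "wz": 30, "gripper": 95},
    {"dx": 20, "dy": -1, "dz": 205, "wx": 0, "wy": 0, "wz": 30, "gripper": 95},
    {"dx": 20, "dy": -1, "dz": 214, "wx": 0, "wy": 0, "wz": 30, "gripper": 95},
    {"dx": 20, "dy": -1, "dz": 214, "wx": 0, "wy": 0, "wz": 30, "gripper": 60},
    {"dx": 20, "dy": -1, "dz": 214, "wx": 0, "wy": 0, "wz": 30, "gripper": 30},
    {"dx": 20, "dy": -1, "dz": 214, "wx": 0, "wy": 0, "wz": 30, "gripper": 15},
    {"dx": 20, "dy": -1, "dz": 214, "wx": 0, "wy": 0, "wz": 30, "gripper": 15},
    {"dx": 20, "dy": -1, "dz": 214, "wx": 0, "wy": 0, "wz": 30, "gripper": 15},
    {"dx": 20, "dy": -1, "dz": 214, "wx": 0, "wy": 0, "wz": 30, "gripper": 15},
    {"dx": 20, "dy": -1, "dz": 214, "wx": 0, "wy": 0, "wz": 30, "gripper": 15},
  ],
  squeeze=40,
)

```text
time: 4.5
tcp_pos: [0.4405, 0.317, 0.1159]
tcp_rot: [-0.0, 0.994, -0.107, 0.0]
wrist_force: [1.1, 0.6, -0.7]
width: 0.0443
finger_force: 0.0
```

>>> send_rows(
  plan=[
    {"dx": 0, "dy": 0, "dz": 0, "wx": 0, "wy": 0, "wz": 0, "gripper": 15},
    {"dx": 0, "dy": 0, "dz": 0, "wx": 0, "wy": 0, "wz": 0, "gripper": 15},
    {"dx": 0, "dy": 0, "dz": 0, "wx": 0, "wy": 0, "wz": 0, "gripper": 15},
    {"dx": 0, "dy": 0, "dz": 0, "wx": 0, "wy": 0, "wz": 0, "gripper": 15},
    {"dx": 0, "dy": 0, "dz": 0, "wx": 0, "wy": 0, "wz": 0, "gripper": 15},
    {"dx": 0, "dy": 0, "dz": 0, "wx": 0, "wy": 0, "wz": 0, "gripper": 15},
  ],
)

```text
time: 5.1
tcp_pos: [0.4404, 0.3169, 0.1156]
tcp_rot: [0.0, 0.994, -0.107, -0.0]
wrist_force: [-0.6, -0.4, -0.2]
width: 0.0217
finger_force: 40.0
```

>>> send_rows(
  plan=[
    {"dx": 0, "dy": 0, "dz": -15, "wx": 0, "wy": 0, "wz": 0, "gripper": 15},
    {"dx": 0, "dy": 0, "dz": -40, "wx": 0, "wy": 0, "wz": 0, "gripper": 15},
    {"dx": 0, "dy": 0, "dz": -70, "wx": 0, "wy": 0, "wz": 0, "gripper": 15},
    {"dx": 0, "dy": 0, "dz": -100, "wx": 0, "wy": 0, "wz": 0, "gripper": 15},
    {"dx": 0, "dy": 0, "dz": -130, "wx": 0, "wy": 0, "wz": 0, "gripper": 15},
    {"dx": 0, "dy": 0, "dz": -140, "wx": 0, "wy": 0, "wz": 0, "gripper": 15},
    {"dx": 0, "dy": 0, "dz": -140, "wx": 0, "wy": 0, "wz": 0, "gripper": 15},
    {"dx": 0, "dy": 0, "dz": -140, "wx": 0, "wy": 0, "wz": 0, "gripper": 15},
  ],
)

```text
time: 5.9
tcp_pos: [0.44, 0.3166, 0.2544]
tcp_rot: [0.001, 0.994, -0.107, -0.001]
wrist_force: [-0.2, -0.2, -0.4]
width: 0.022
finger_force: 40.0
```

```bash
python3 - <<'E'
from h import *
f=grab("wrist","w4");s=grab("scene","s4");o=env.observe();Rt=rot(o["tcp_rot"]);print(o["tcp_pos"],o["joint_positions"],o["width"],o["finger_force"])
tip=o["tcp_pos"]+Rt@[0,0,.109]; u=proj(f,tip);v=proj(s,tip);print(u,v)
def crop(f,u,h,k):
    p=cv2.copyMakeBorder(f["pixels"],h,h,h,h,0);x,y=int(u[0])+h,int(u[1])+h
    return cv2.resize(p[y-h:y+h,x-h:x+h],(400,400),interpolation=2)
cv2.imwrite("pics/c4.png",np.hstack([crop(f,u,50,4),crop(s,v,40,4)]))
E
```

```text
[0.43959961 0.31634214 0.25329883] [ 5.24629253e-01 -1.36320654e-01  1.84445830e+00  1.79383563e-05
  1.43725459e+00  2.31024080e+00] 0.02156641092056604 39.99976873397827
[320.96577547 193.89595342] [251.60015268 250.47116781]
```

View pics/c4.png

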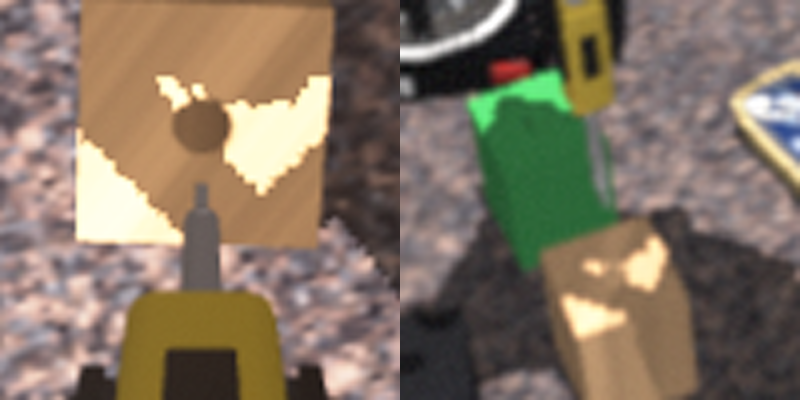

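The crop shows the blade thin along image x (tool y), so its wide axis lies along tool x, as the levering needs. The tip is at about (321.5,189.6) in the wrist picture and (252.2,251.5) in the scene one. Next I'll work out the tip offset and the lever poses.

```bash
cat > plan.py <<'E'
from h import *
C=np.array([.5423,-.1493]);YAW=np.radians(-72.9);TIP=np.array([0,0,.109])
S=np.array([[np.cos(YAW),-np.sin(YAW),0],[np.sin(YAW),np.cos(YAW),0],[0,0,1]])
def pose(p,lean):  # tip in scale frame mm, lean deg -> R,t
    Rt=S@np.array([[0,1,0],[1,0,0],[0,0,-1.]])@R.from_euler('x',-lean,degrees=True).as_matrix()
    return Rt, S@(np.array(p)/1000)+[C[0],C[1],0]-Rt@TIP
def rel(p,lean,base=None):
    if base is None:
        o=env.observe();base=(rot(o["tcp_rot"]),o["tcp_pos"])
    Rt,t=pose(p,lean);d=base[0].T@(t-base[1])*1000;w=np.degrees(R.from_matrix(base[0].T@Rt).as_rotvec())
    return np.round(np.r_[d,w],1)
def tipnow():
    o=env.observe();t=o["tcp_pos"]+rot(o["tcp_rot"])@TIP; return S.T@(t-[C[0],C[1],0])*1000
E
python3 - <<'E'
from plan import *
f=load("w4");s=load("s4");x,e=tri([f,s],[(321.5,189.6),(252.2,251.5)])
o=env.observe();print(x,e,rot(o["tcp_rot"]).T@(x-o["tcp_pos"]))
print(rel((-110,0,150),0),rel((-110,0,70),38))
b=pose((-110,0,150),0); print("from upright:",[rel(p,38,b) for p in[(-110,0,100),(-100,0,18.5)]])
E
```

```text
[0.44054604 0.31477343 0.137651  ] [np.float64(0.0005923931699445637), np.float64(0.0005923931699445385)] [0.00158511 0.00103631 0.11564684]
[ 1.456e+02  3.372e+02 -5.300e+00  1.000e-01  2.000e-01 -2.940e+01] [112.9 278.5  97.8 -37.    9.9 -28.2]
from upright: [array([  0. , -67.1,  73.1, -38. ,   0. ,  -0. ]), array([  0. , -57.1, 154.6, -38. ,   0. ,  -0. ])]
```

>>> send_rows(
  plan=[
    {"dx": 15, "dy": 35, "dz": -5, "wx": 0, "wy": 0, "wz": -5, "gripper": 15},
    {"dx": 146, "dy": 337, "dz": -5, "wx": 0, "wy": 0, "wz": -29.4, "gripper": 15},
    {"dx": 146, "dy": 337, "dz": -5, "wx": 0, "wy": 0, "wz": -29.4, "gripper": 15},
    {"dx": 146, "dy": 337, "dz": -5, "wx": 0, "wy": 0, "wz": -29.4, "gripper": 15},
    {"dx": 146, "dy": 337, "dz": -5, "wx": 0, "wy": 0, "wz": -29.4, "gripper": 15},
    {"dx": 146, "dy": 337, "dz": -5, "wx": 0, "wy": 0, "wz": -29.4, "gripper": 15},
    {"dx": 146, "dy": 337, "dz": -5, "wx": 0, "wy": 0, "wz": -29.4, "gripper": 15},
    {"dx": 146, "dy": 337, "dz": -5, "wx": 0, "wy": 0, "wz": -29.4, "gripper": 15},
    {"dx": 146, "dy": 337, "dz": -5, "wx": 0, "wy": 0, "wz": -29.4, "gripper": 15},
    {"dx": 146, "dy": 337, "dz": -5, "wx": 0, "wy": 0, "wz": -29.4, "gripper": 15},
    {"dx": 146, "dy": 337, "dz": -5, "wx": 0, "wy": 0, "wz": -29.4, "gripper": 15},
    {"dx": 146, "dy": 337, "dz": -5, "wx": 0, "wy": 0, "wz": -29.4, "gripper": 15},
  ],
)

```text
time: 7.2
tcp_pos: [0.511, -0.0422, 0.2601]
tcp_rot: [-0.0, 0.989, 0.15, -0.0]
wrist_force: [-0.3, 0.5, -0.2]
width: 0.0219
finger_force: 40.0
```

>>> send_rows(
  plan=[
    {"dx": 0, "dy": -14, "dz": 15, "wx": -7.6, "wy": 0, "wz": 0, "gripper": 15},
    {"dx": 0, "dy": -27, "dz": 30, "wx": -15.2, "wy": 0, "wz": 0, "gripper": 15},
    {"dx": 0, "dy": -40, "dz": 45, "wx": -22.8, "wy": 0, "wz": 0, "gripper": 15},
    {"dx": 0, "dy": -54, "dz": 60, "wx": -30.4, "wy": 0, "wz": 0, "gripper": 15},
    {"dx": 0, "dy": -67, "dz": 73, "wx": -38, "wy": 0, "wz": 0, "gripper": 15},
    {"dx": 0, "dy": -67, "dz": 73, "wx": -38, "wy": 0, "wz": 0, "gripper": 15},
    {"dx": 0, "dy": -67, "dz": 73, "wx": -38, "wy": 0, "wz": 0, "gripper": 15},
  ],
)

```text
time: 7.9
tcp_pos: [0.4912, 0.0223, 0.187]
tcp_rot: [0.321, 0.935, 0.143, 0.048]
wrist_force: [-0.5, -0.5, 0.5]
width: 0.0219
finger_force: 40.0
```

```bash
python3 - <<'E'
from plan import *
o=env.observe();print(tipnow(),o["joint_positions"],o["time"])
f=grab("wrist","w5");s=grab("scene","s5");t=grab("top","t5")
b=rot(o["tcp_rot"]),o["tcp_pos"];tip=b[1]+b[0]@TIP
out=[];
for g in(f,s):
    u=proj(g,tip);print(u)
    h=60 if g is f else 40
    p=cv2.copyMakeBorder(g["pixels"],h,h,h,h,0);x,y=int(u[0])+h,int(u[1])+h
    out.append(cv2.resize(p[y-h:y+h,x-h:x+h],(400,400),interpolation=2))
cv2.imwrite("pics/c5.png",np.hstack(out))
print(rel((-110,0,100),38),rel((-100,0,18.5),38))
E
```

```text
[-112.01609184    1.6903258   101.03867777] [ 0.30449354 -0.18995259  2.11067057 -0.69200648  1.29950555  1.79188778] 7.9
[319.98577414 194.31323984]
[336.4305724  186.33608683]
[-2.4 -2.6  2.5 -0.  -0.1 -0.2] [ -2.7 -44.9  72.9  -0.   -0.1  -0.2]
```

View pics/c5.png

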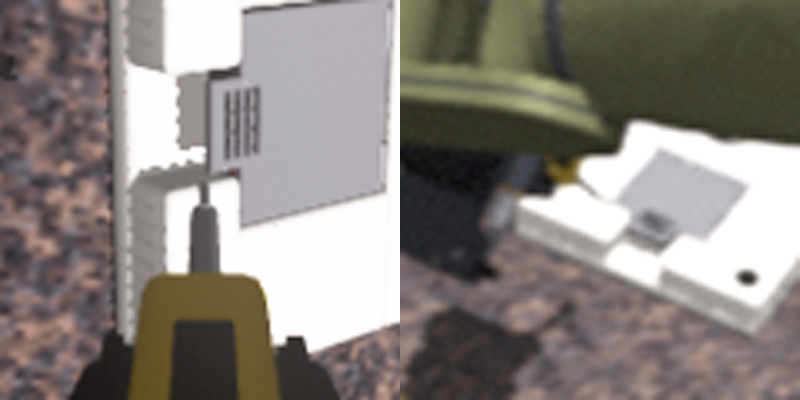

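The crops show the blade tip at about (320,189) in the wrist picture, outside the notch's edge and lined up with the tab. It sits some 3 mm along tool x from where I predicted, so I'll correct for that. Next come the numbers for entry and arc.

```bash
sed -i 's/TIP=np.array(\[0,/TIP=np.array([.003,/' plan.py
python3 - <<'E'
from plan import *
L=38
print("entry",[list(rel(p,L)) for p in[(-100,0,60),(-100,0,18.5),(-75,0,18.5),(-58,0,18.5)]])
b=pose((-58,0,18.5),L)
E=lambda th:np.array([20-78*np.cos(th)-2*np.sin(th),0,32+78*np.sin(th)-2*np.cos(th)])
t0=np.array([-51,0,18.5])
print("arc (dy,dz from -58 pose)")
prev=None
for d in[0,6,12,20,28,36,44,52]:
    p=t0+E(np.radians(d))-E(0); print(d,p.round(1),rel(p,L,b)[:3])
r=p-[20,0,32];rr=np.hypot(r[0],r[2]);a0=np.arctan2(r[2],-r[0]);print(rr,np.degrees(a0))
for d in[8,16,24,32,40,48,56]:
    a=a0+np.radians(d);q=np.array([20-rr*np.cos(a),0,32+rr*np.sin(a)]);print(52+d,q.round(1),rel(q,L,b)[:3])
E
```

```text
entry [[np.float64(-5.6), np.float64(-19.3), np.float64(40.2), np.float64(-0.0), np.float64(-0.1), np.float64(-0.2)], [np.float64(-5.7), np.float64(-44.9), np.float64(72.9), np.float64(-0.0), np.float64(-0.1), np.float64(-0.2)], [np.float64(-5.7), np.float64(-25.2), np.float64(88.3), np.float64(-0.0), np.float64(-0.1), np.float64(-0.2)], [np.float64(-5.6), np.float64(-11.7), np.float64(98.8), np.float64(-0.0), np.float64(-0.1), np.float64(-0.2)]]
arc (dy,dz from -58 pose)
0 [-51.    0.   18.5] [-0.   5.5  4.3]
6 [-50.8   0.   26.7] [-0.  10.7 -2. ]
12 [-49.7   0.   34.8] [-0.  16.5 -7.7]
20 [-47.    0.   45.3] [ -0.   25.2 -14.3]
28 [-42.8   0.   55.4] [ -0.   34.7 -19.7]
36 [-37.3   0.   64.7] [ -0.   44.8 -23.7]
44 [-30.5   0.   73.2] [  0.   55.4 -26.2]
52 [-22.6   0.   80.7] [ -0.   66.2 -27.2]
64.72644362034666 48.84352650385347
60 [-15.4   0.   86.2] [ -0.   75.2 -27.1]
68 [-7.5  0.  90.6] [ -0.   84.2 -25.7]
76 [ 0.9  0.  93.8] [ -0.   92.8 -23.1]
84 [ 9.7  0.  95.9] [  0.  101.  -19.3]
92 [18.7  0.  96.7] [ -0.  108.6 -14.4]
100 [27.7  0.  96.3] [  0.  115.4  -8.5]
108 [36.6  0.  94.6] [  0.  121.4  -1.7]
```

>>> send_rows(
  plan=[
    {"dx": -5.6, "dy": -10, "dz": 20, "wx": 0, "wy": 0, "wz": 0, "gripper": 15},
    {"dx": -5.6, "dy": -19, "dz": 40, "wx": 0, "wy": 0, "wz": 0, "gripper": 15},
    {"dx": -5.6, "dy": -32, "dz": 56, "wx": 0, "wy": 0, "wz": 0, "gripper": 15},
    {"dx": -5.6, "dy": -45, "dz": 73, "wx": 0, "wy": 0, "wz": 0, "gripper": 15},
    {"dx": -5.6, "dy": -45, "dz": 73, "wx": 0, "wy": 0, "wz": 0, "gripper": 15},
    {"dx": -5.6, "dy": -35, "dz": 80.5, "wx": 0, "wy": 0, "wz": 0, "gripper": 15},
    {"dx": -5.6, "dy": -25, "dz": 88, "wx": 0, "wy": 0, "wz": 0, "gripper": 15},
    {"dx": -5.6, "dy": -18, "dz": 94, "wx": 0, "wy": 0, "wz": 0, "gripper": 15},
    {"dx": -5.6, "dy": -12, "dz": 99, "wx": 0, "wy": 0, "wz": 0, "gripper": 15},
    {"dx": -5.6, "dy": -12, "dz": 99, "wx": 0, "wy": 0, "wz": 0, "gripper": 15},
    {"dx": -5.6, "dy": -12, "dz": 99, "wx": 0, "wy": 0, "wz": 0, "gripper": 15},
  ],
)

```text
time: 9.15
tcp_pos: [0.5015, -0.0306, 0.1024]
tcp_rot: [0.322, 0.935, 0.14, 0.048]
wrist_force: [0.3, 0.9, -0.8]
width: 0.0217
finger_force: 40.0
```

```bash
python3 - <<'E'
from plan import *
o=env.observe();print(tipnow(),o["wrist_force"],o["time"]);f=grab("wrist","w6");s=grab("scene","s6")
b=rot(o["tcp_rot"]),o["tcp_pos"];tip=b[1]+b[0]@TIP
u=proj(f,tip);print(u);h=40;x,y=int(u[0]),int(u[1])
cv2.imwrite("pics/c6.png",cv2.resize(f["pixels"][y-h:y+h,x-h:x+h],(500,500),interpolation=2))
E
```

```text
[-58.36578673  -1.14647901  16.54946499] [ 0.31163954  0.90430972 -0.77809692] 9.15
[320.0247952  190.75693605]
```

View pics/c6.png

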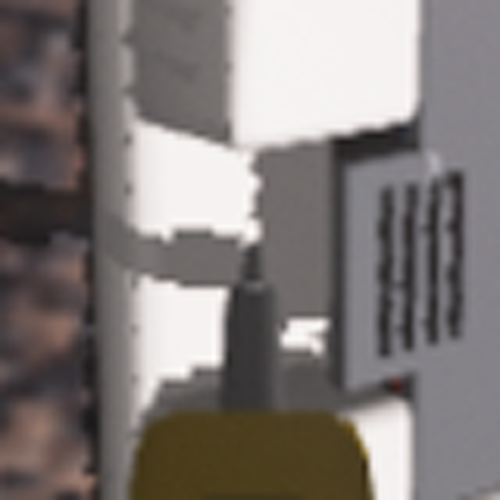

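The last crop shows the blade tip inside the notch at crop (252,240), mid-notch, about 10 mm short of the tab. A sliver of red under the cover at crop (398,385) hints that the red contact is on the -y side. Now the slide under the tab and the arc.

>>> send_rows(
  plan=[
    {"dx": 1, "dy": 3.5, "dz": 1, "wx": 0, "wy": 0, "wz": 0, "gripper": 15},
    {"dx": 1, "dy": 6.5, "dz": 3, "wx": 0, "wy": 0, "wz": 0, "gripper": 15},
    {"dx": 1, "dy": 11.5, "dz": -3, "wx": 0, "wy": 0, "wz": 0, "gripper": 15},
    {"dx": 1, "dy": 17.5, "dz": -9, "wx": 0, "wy": 0, "wz": 0, "gripper": 15},
    {"dx": 1, "dy": 26, "dz": -15.5, "wx": 0, "wy": 0, "wz": 0, "gripper": 15},
    {"dx": 1, "dy": 35.5, "dz": -21, "wx": 0, "wy": 0, "wz": 0, "gripper": 15},
    {"dx": 1, "dy": 45.5, "dz": -25, "wx": 0, "wy": 0, "wz": 0, "gripper": 15},
    {"dx": 1, "dy": 56, "dz": -27.5, "wx": 0, "wy": 0, "wz": 0, "gripper": 15},
    {"dx": 1, "dy": 67, "dz": -28.5, "wx": 0, "wy": 0, "wz": 0, "gripper": 15},
    {"dx": 1, "dy": 76, "dz": -28, "wx": 0, "wy": 0, "wz": 0, "gripper": 15},
    {"dx": 1, "dy": 85, "dz": -26, "wx": 0, "wy": 0, "wz": 0, "gripper": 15},
    {"dx": 1, "dy": 93.5, "dz": -23, "wx": 0, "wy": 0, "wz": 0, "gripper": 15},
    {"dx": 1, "dy": 102, "dz": -19, "wx": 0, "wy": 0, "wz": 0, "gripper": 15},
    {"dx": 1, "dy": 109, "dz": -14, "wx": 0, "wy": 0, "wz": 0, "gripper": 15},
    {"dx": 1, "dy": 116, "dz": -8.5, "wx": 0, "wy": 0, "wz": 0, "gripper": 15},
    {"dx": 1, "dy": 121.5, "dz": -2, "wx": 0, "wy": 0, "wz": 0, "gripper": 15},
    {"dx": 1, "dy": 121.5, "dz": -2, "wx": 0, "wy": 0, "wz": 0, "gripper": 15},
    {"dx": 1, "dy": 121.5, "dz": -2, "wx": 0, "wy": 0, "wz": 0, "gripper": 15},
    {"dx": 1, "dy": 121.5, "dz": -2, "wx": 0, "wy": 0, "wz": 0, "gripper": 15},
  ],
)

```text
time: 11.15
tcp_pos: [0.53, -0.1203, 0.1784]
tcp_rot: [0.322, 0.935, 0.141, 0.048]
wrist_force: [-0.0, 1.1, 0.2]
width: 0.0219
finger_force: 40.0
```

```bash
python3 - <<'E'
from plan import *
o=env.observe();print(tipnow(),o["wrist_force"],o["time"]);f=grab("wrist","w7");t=grab("top","t7")
def blobs(g,name):
    h=cv2.cvtColor(g["pixels"],cv2.COLOR_BGR2HSV)
    m={"red":cv2.inRange(h,(0,120,50),(8,255,255))|cv2.inRange(h,(172,120,50),(180,255,255)),"blue":cv2.inRange(h,(100,120,50),(130,255,255))}
    ctr=proj(g,S@[-.022,0,.017]+[*C,0])
    for k in m:
        n,l,st,c=cv2.connectedComponentsWithStats(m[k])
        for i in range(1,n):
            if st[i,4]>6 and np.hypot(*(c[i]-ctr))<70:
                w=S.T@(onz(g,c[i],.018)-[*C,0]);print(name,k,st[i],c[i].round(1),(w*1000).round(1))
blobs(f,"wrist");blobs(t,"top")
for th in (0,1.5,1.8): 
    print(th,[proj(t,S@np.array([.02-.078*np.cos(th),y,.032+.078*np.sin(th)])+[*C,0]).round(1) for y in(-.015,.015)])
E
```

```text
[35.72826712 -0.22569759 92.51331931] [-0.02481398  1.08132345  0.15808544] 11.15
wrist red [203 189  28  29 244] [212.4 200.6] [-26.  -15.5  18. ]
wrist blue [199 147  25  30 212] [206.7 160.5] [-27.7  20.5  18. ]
0 [array([361.4, 206.4]), array([358.5, 197.5])]
1.5 [array([386.4, 197.4]), array([383.3, 188.1])]
1.8 [array([393.6, 195.2]), array([390.5, 185.8])]
```

Colour masks find red at scale y ≈ -19 side and blue at +19 side, so the bay is open. Next I retreat, stand the tester upright over red, and re-measure.

```bash
python3 - <<'E'
from plan import *
print(rel((10,0,95),38),rel((-22,-10,110),38),rel((-22,-19,110),19),rel((-22,-19,110),0))
E
```

```text
[  0.  -18.8 -17.6   0.   -0.    0. ] [-10.  -34.8 -49.1   0.   -0.    0. ] [-19.    0.7 -43.2  19.   -0.    0. ] [-19.   32.3 -26.   38.   -0.    0. ]
```

>>> send_rows(
  plan=[
    {"dx": 0, "dy": -10, "dz": -9, "wx": 0, "wy": 0, "wz": 0, "gripper": 15},
    {"dx": 0, "dy": -19, "dz": -18, "wx": 0, "wy": 0, "wz": 0, "gripper": 15},
    {"dx": -10, "dy": -35, "dz": -49, "wx": 0, "wy": 0, "wz": 0, "gripper": 15},
    {"dx": -14, "dy": -17, "dz": -46, "wx": 8, "wy": 0, "wz": 0, "gripper": 15},
    {"dx": -19, "dy": -4, "dz": -45, "wx": 16, "wy": 0, "wz": 0, "gripper": 15},
    {"dx": -19, "dy": 10, "dz": -39, "wx": 24, "wy": 0, "wz": 0, "gripper": 15},
    {"dx": -19, "dy": 22, "dz": -32, "wx": 32, "wy": 0, "wz": 0, "gripper": 15},
    {"dx": -19, "dy": 32, "dz": -26, "wx": 38, "wy": 0, "wz": 0, "gripper": 15},
    {"dx": -19, "dy": 32, "dz": -26, "wx": 38, "wy": 0, "wz": 0, "gripper": 15},
    {"dx": -19, "dy": 32, "dz": -26, "wx": 38, "wy": 0, "wz": 0, "gripper": 15},
    {"dx": -19, "dy": 32, "dz": -26, "wx": 38, "wy": 0, "wz": 0, "gripper": 15},
  ],
)

```text
time: 12.35
tcp_pos: [0.5142, -0.1333, 0.2184]
tcp_rot: [0.0, 0.989, 0.15, -0.0]
wrist_force: [0.3, 0.1, -0.9]
width: 0.0218
finger_force: 40.0
```

```bash
cat > meas.py <<'E'
from plan import *
import sys
o=env.observe();print("tip",tipnow().round(1),o["wrist_force"].round(2),o["time"],o["tcp_rot"].round(4));f=grab("wrist","w"+sys.argv[1]);t=grab("top","t"+sys.argv[1])
for g in(f,t):
    h=cv2.cvtColor(g["pixels"],cv2.COLOR_BGR2HSV)
    m={"red":cv2.inRange(h,(0,120,50),(8,255,255))|cv2.inRange(h,(172,120,50),(180,255,255)),"blue":cv2.inRange(h,(100,120,50),(130,255,255))}
    ctr=proj(g,S@[-.022,0,.017]+[*C,0]); print("expected centre",ctr.round(1))
    for k in m:
        c=[c for c in cv2.findContours(m[k],0,1)[0] if np.hypot(*(c.mean(0)[0]-ctr))<70 and len(c)>5]
        if c:
            p=np.vstack(c);(cc,r)=cv2.minEnclosingCircle(p);hb=cv2.fitEllipse(cv2.convexHull(p)) if len(p)>8 else None
            print(k,len(p),np.round(cc,1),round(r,1),hb,(1000*(S.T@(onz(g,hb[0] if hb else cc,.017)-[*C,0]))).round(1))
tip=o["tcp_pos"]+rot(o["tcp_rot"])@TIP;u=proj(f,tip);print("tip px pred",u)
# lowest-in-depth end of the shaft: grey column profile above handle
g=f["pixels"].astype(int);print("w5-like row scan:",[(r,int(u[0])-6+int(np.argmin(g[r,int(u[0])-6:int(u[0])+7].sum(1))),int(g[r,int(u[0])-6:int(u[0])+7].sum(1).min())) for r in range(int(u[1])-12,int(u[1])+12)])
E
python3 meas.py 8
```

```text
tip [-23.6 -19.2 109.4] [ 0.31  0.05 -0.88] 12.35 [ 1.000e-04  9.888e-01  1.495e-01 -5.000e-04]
expected centre [321.8 147.6]
red 128 [322.  165.5] 12.4 ((322.2104797363281, 165.63356018066406), (23.57489776611328, 24.506423950195312), 59.16342544555664) [-21.5 -19.2  17. ]
blue 125 [322.5 129.3] 12.6 ((322.4441223144531, 129.17433166503906), (24.378873825073242, 24.96319580078125), 175.88760375976562) [-21.5  18.9  17. ]
expected centre [370.1 198.9]
tip px pred [320.4466805  190.52669975]
w5-like row scan: [(178, 315, 206), (179, 314, 207), (180, 316, 424), (181, 315, 473), (182, 314, 454), (183, 314, 456), (184, 314, 465), (185, 315, 477), (186, 314, 557), (187, 314, 608), (188, 320, 544), (189, 320, 413), (190, 320, 356), (191, 320, 357), (192, 320, 358), (193, 320, 357), (194, 320, 347), (195, 319, 381), (196, 318, 348), (197, 318, 342), (198, 317, 339), (199, 317, 334), (200, 317, 337), (201, 317, 337)]
```

Red is at scale (-21.5,-19.2), exactly as the text says, and blue is at (-21.5,18.9). I'll lower the tester to about 10 mm above the button and compare tip and ring at close depth.

>>> send_rows(
  plan=[
    {"dx": -1, "dy": 2, "dz": 25, "wx": 0, "wy": 0, "wz": 0, "gripper": 15},
    {"dx": -1, "dy": 2, "dz": 50, "wx": 0, "wy": 0, "wz": 0, "gripper": 15},
    {"dx": -1, "dy": 2, "dz": 68, "wx": 0, "wy": 0, "wz": 0, "gripper": 15},
    {"dx": -1, "dy": 2, "dz": 74, "wx": 0, "wy": 0, "wz": 0, "gripper": 15},
    {"dx": -1, "dy": 2, "dz": 74, "wx": 0, "wy": 0, "wz": 0, "gripper": 15},
    {"dx": -1, "dy": 2, "dz": 74, "wx": 0, "wy": 0, "wz": 0, "gripper": 15},
    {"dx": -1, "dy": 2, "dz": 74, "wx": 0, "wy": 0, "wz": 0, "gripper": 15},
  ],
)

```text
time: 13.15
tcp_pos: [0.5152, -0.1371, 0.1465]
tcp_rot: [0.001, 0.989, 0.149, 0.001]
wrist_force: [0.6, 0.3, -1.7]
width: 0.0218
finger_force: 40.0
```

```bash
python3 meas.py 9
```

```text
tip [-19.5 -19.   37.5] [ 0.56  0.26 -1.68] 13.15 [7.000e-04 9.889e-01 1.488e-01 1.200e-03]
expected centre [317.4 162.2]
red 129 [318.3 184.1] 15.0 ((318.2438659667969, 183.97000122070312), (29.08930778503418, 29.956327438354492), 71.73746490478516) [-21.3 -19.1  17. ]
blue 85 [317.9 139.9] 15.4 ((317.95965576171875, 139.96336364746094), (30.409420013427734, 30.61866569519043), 140.00242614746094) [-21.5  18.8  17. ]
expected centre [370.1 198.9]
tip px pred [320.41683237 190.51624526]
w5-like row scan: [(178, 326, 291), (179, 326, 333), (180, 326, 361), (181, 326, 371), (182, 320, 369), (183, 320, 367), (184, 321, 371), (185, 319, 371), (186, 320, 370), (187, 319, 370), (188, 321, 359), (189, 321, 323), (190, 320, 303), (191, 320, 306), (192, 320, 302), (193, 320, 301), (194, 320, 298), (195, 320, 335), (196, 326, 256), (197, 326, 180), (198, 326, 171), (199, 314, 157), (200, 314, 162), (201, 316, 286)]
```

>>> send_rows(
  plan=[
    {"dx": -1.7, "dy": -1.8, "dz": 0, "wx": 0, "wy": 0, "wz": 0, "gripper": 15},
    {"dx": -1.7, "dy": -1.8, "dz": 4, "wx": 0, "wy": 0, "wz": 0, "gripper": 15},
    {"dx": -1.7, "dy": -1.8, "dz": 8, "wx": 0, "wy": 0, "wz": 0, "gripper": 15},
    {"dx": -1.7, "dy": -1.8, "dz": 10, "wx": 0, "wy": 0, "wz": 0, "gripper": 15},
    {"dx": -1.7, "dy": -1.8, "dz": 10, "wx": 0, "wy": 0, "wz": 0, "gripper": 15},
    {"dx": -1.7, "dy": -1.8, "dz": 10, "wx": 0, "wy": 0, "wz": 0, "gripper": 15},
    {"dx": -1.7, "dy": -1.8, "dz": 10, "wx": 0, "wy": 0, "wz": 0, "gripper": 15},
  ],
)

```text
time: 13.95
tcp_pos: [0.5123, -0.1358, 0.1349]
tcp_rot: [0.0, 0.989, 0.149, 0.0]
wrist_force: [-0.0, -0.5, -1.3]
width: 0.0221
finger_force: 40.0
```

```bash
python3 meas.py 10; python3 - <<'E'
from plan import *
F=[];P=[]
for i in range(12):
    env.grab_frame("top");o=env.observe();F.append(o["wrist_force"]);P.append(tipnow())
print(np.mean(F,0),np.std(F,0),np.mean(P,0))
E
```

```text
tip [-21.7 -21.7  25.9] [-0.   -0.47 -1.26] 13.95 [0.000e+00 9.889e-01 1.486e-01 1.000e-04]
expected centre [320.1 161.9]
red 128 [320.9 184. ] 15.7 ((320.9566345214844, 184.25550842285156), (29.7091064453125, 31.352664947509766), 86.1229248046875) [-21.3 -18.9  17. ]
blue 89 [320.8 138.7] 16.2 ((320.81982421875, 138.67044067382812), (31.971529006958008, 32.03389358520508), 87.82181549072266) [-21.5  18.9  17. ]
expected centre [370.1 198.9]
tip px pred [320.40769168 190.51453209]
w5-like row scan: [(178, 314, 333), (179, 322, 366), (180, 323, 367), (181, 323, 362), (182, 322, 365), (183, 322, 364), (184, 322, 364), (185, 322, 366), (186, 322, 365), (187, 321, 366), (188, 319, 346), (189, 320, 308), (190, 320, 298), (191, 320, 295), (192, 319, 300), (193, 320, 293), (194, 320, 289), (195, 320, 329), (196, 318, 285), (197, 318, 282), (198, 317, 277), (199, 326, 215), (200, 326, 163), (201, 314, 151)]
[-0.06756987 -0.20907007 -0.65050958] [0.48566615 0.58569902 0.44618825] [-21.7896209  -21.76627769  25.8933903 ]
```

The blade is 8 mm wide along image vertical, so the end I see is its far corner, 4 mm off the tip's centre. That explains the apparent offset, and I'll shift back by about 5 mm in tool x before pressing.

>>> send_rows(
  plan=[
    {"dx": 0, "dy": 0, "dz": -3, "wx": 0, "wy": 0, "wz": 0, "gripper": 15},
    {"dx": 2, "dy": 0.3, "dz": -3, "wx": 0, "wy": 0, "wz": 0, "gripper": 15},
    {"dx": 5, "dy": 0.3, "dz": -3, "wx": 0, "wy": 0, "wz": 0, "gripper": 15},
    {"dx": 5, "dy": 0.3, "dz": -3, "wx": 0, "wy": 0, "wz": 0, "gripper": 15},
    {"dx": 5, "dy": 0.3, "dz": -3, "wx": 0, "wy": 0, "wz": 0, "gripper": 15},
  ],
)

```text
time: 15.15
tcp_pos: [0.5171, -0.1345, 0.1378]
tcp_rot: [-0.0, 0.989, 0.149, -0.0]
wrist_force: [-0.3, 0.8, -0.8]
width: 0.0219
finger_force: 40.0
```

```bash
sed -i 's/TIP=np.array(\[.003,/TIP=np.array([.0008,/' plan.py; cat > F.py <<'E'
from plan import *
F=[];P=[]
for i in range(12):
    env.grab_frame("wrist");o=env.observe();F.append(o["wrist_force"]);P.append(tipnow())
print(np.mean(F,0).round(2),np.mean(P,0).round(2),o["time"],o["tcp_rot"].round(3),o["finger_force"])
E
python3 F.py; python3 - <<'E'
from plan import *
f=grab("wrist","w11");o=env.observe();Rt=rot(o["tcp_rot"])
print("button px",proj(f,S@[-.0214,-.019,.0245]+[*C,0]),"tip px",[proj(f,o["tcp_pos"]+Rt@(TIP+[d,0,0])) for d in(-.004,0,.004)])
u=proj(f,o["tcp_pos"]+Rt@TIP).astype(int);h=30
cv2.imwrite("pics/c11.png",cv2.resize(f["pixels"][u[1]-h:u[1]+h,u[0]-h:u[0]+h],(420,420),interpolation=2))
E
```

```text
[ 0.26 -0.06 -0.85] [-21.55 -19.06  28.77] 15.75 [-0.     0.989  0.149  0.   ] 39.999759793281555
button px [320.5464126  191.55698951] tip px [array([320.45145616, 197.80347443]), array([320.45987209, 193.10847157]), array([320.4683575 , 188.37469234])]
```

>>> send_rows(
  plan=[
    {"dx": 0, "dy": 0, "dz": 2, "wx": 0, "wy": 0, "wz": 0, "gripper": 15},
    {"dx": 0, "dy": 0, "dz": 4, "wx": 0, "wy": 0, "wz": 0, "gripper": 15},
    {"dx": 0, "dy": 0, "dz": 5, "wx": 0, "wy": 0, "wz": 0, "gripper": 15},
    {"dx": 0, "dy": 0, "dz": 6, "wx": 0, "wy": 0, "wz": 0, "gripper": 15},
    {"dx": 0, "dy": 0, "dz": 7, "wx": 0, "wy": 0, "wz": 0, "gripper": 15},
    {"dx": 0, "dy": 0, "dz": 7.5, "wx": 0, "wy": 0, "wz": 0, "gripper": 15},
    {"dx": 0, "dy": 0, "dz": 7.5, "wx": 0, "wy": 0, "wz": 0, "gripper": 15},
    {"dx": 0, "dy": 0, "dz": 7.5, "wx": 0, "wy": 0, "wz": 0, "gripper": 15},
  ],
)

```text
time: 16.6
tcp_pos: [0.5171, -0.1346, 0.1305]
tcp_rot: [0.0, 0.989, 0.149, 0.0]
wrist_force: [-1.2, 1.3, 0.6]
width: 0.022
finger_force: 40.0
```

```bash
python3 F.py; python3 F.py
```

```text
[-0.76  0.3   0.7 ] [-21.5  -18.98  21.4 ] 17.2 [0.    0.989 0.149 0.   ] 40.000131726264954
[-0.53  0.25  0.64] [-21.5  -19.    21.34] 17.8 [0.    0.989 0.149 0.   ] 39.999951124191284
```

>>> send_rows(
  plan=[
    {"dx": 0, "dy": 0, "dz": 0.6, "wx": 0, "wy": 0, "wz": 0, "gripper": 15},
    {"dx": 0, "dy": 0, "dz": 0.6, "wx": 0, "wy": 0, "wz": 0, "gripper": 15},
    {"dx": 0, "dy": 0, "dz": 0.6, "wx": 0, "wy": 0, "wz": 0, "gripper": 15},
    {"dx": 0, "dy": 0, "dz": 0.6, "wx": 0, "wy": 0, "wz": 0, "gripper": 15},
    {"dx": 0, "dy": 0, "dz": 0.6, "wx": 0, "wy": 0, "wz": 0, "gripper": 15},
  ],
)

```text
time: 18.3
tcp_pos: [0.5171, -0.1346, 0.1298]
tcp_rot: [0.0, 0.989, 0.149, 0.0]
wrist_force: [-1.5, 0.5, 0.9]
width: 0.0218
finger_force: 40.0
```

```bash
python3 F.py; python3 meas.py 12 | head -4; python3 - <<'E'
from rig import env
print(env.hand_in())
E
```

```text
[-0.51  0.24  1.02] [-21.49 -18.98  20.75] 18.9 [0.    0.989 0.149 0.   ] 40.00026762485504
tip [-21.5 -19.   20.8] [-0.18 -0.18  0.71] 18.9 [0.     0.9889 0.1486 0.    ]
expected centre [319.8 169.2]
red 141 [320.7 191.6] 15.7 ((320.76190185546875, 191.7129364013672), (30.186866760253906, 31.408493041992188), 86.23770141601562) [-21.2 -18.9  17. ]
blue 90 [320.5 145.9] 16.3 ((320.4882507324219, 145.8885040283203), (32.05321502685547, 32.243568420410156), 11.517401695251465) [-21.5  18.9  17. ]
the job is handed in; nothing more can be done
None
```

I levered the cover open with the tester's blade and handed the job in with the tester upright, pressing the red button at about 1.9 N, tip within about 1 mm of its middle by my own measurement; the judge's result was not shown to me, and I inferred the cover's angle from the tip's path rather than measuring it.

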